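Stack a flow cell on its guide pins

ROBOT

A 6-joint arm with a two-finger parallel gripper is mounted at the origin on a cart in front of the work surface, level with it; the furniture and walls round the work are solid. World frame = base frame: x ahead of the robot, y to its left, z up, the work surface at z = 0. Lengths are in m, angles in rad, forces in N, time in s.
With the tool pointing down it reaches from about 0.425 to 0.95 m from the base axis. Payload 3.5 kg.
Tool frame: the origin (TCP) lies between the finger pads; the fingertips stand r.tips_ahead ahead of it and the grasp point (between the pads) lies 6 mm ahead of it (r.tips_ahead is the distance from the TCP to the fingertips, in m); z points along the fingers, y is the direction in which the jaws open and shut (so a half turn about z gives the same grasp; the last joint's range is limited). The gripper opens to 85 mm and grips with 20 to 120 N. Pads are 22 mm wide; open, the fingers measure 114 mm over their backs; the gripper's body (76 mm by 85 mm) begins 54 mm behind the grasp point. The pads swing forward as they close: fully open they stand 13 mm farther back than shut.
Start: joints at [0.96, 0.286, 1.577, -0, 1.279, -0.15], TCP at [0.3, 0.605, 0.256] pointing down, gripper open.
Joint ranges: [-2.77, 2.77], [-0.9, 2.22], [0.21, 2.48], [-1.53, 4.67], [0.24, 2.81], [-2.84, 2.84]. Speed limits (rad/s): [2.79, 2.79, 3.14, 3.14, 3.14, 3.14].

INTERFACE

Orientations are given as a rotation vector (axis times angle).
In Python, from cell import r gives the robot as it stands. The module is installed in compiled form; this text tells all that it offers.
- The arm moves only by the tool servo_tool, never from a script. Its argument "steps" is a list of rows, each an object with "delta_pos": the shift along the tool's x, y, z in mm, a list of three; "twist": the turn, a rotation vector about the tool's x, y, z in rad, a list of three. A call has 1 to 5 rows; each row shifts and turns the commanded pose from where the row before left it, along the tool's axes as they then stand; what a row does not reach is not made up. A row lasts 1/10 s, in which the tool goes at most 50 mm and 8.59 degrees, less where a joint would pass 70% of its speed; a pose out of reach is approached as far as the arm can. A call with a gripper value outside its range is refused whole. "gripper" is the finger opening in mm, from 0 to 85.4, set as the call begins (left out, the last holds). The fingers move at their own pace and stop on an object; "squeeze" is the grip in N (left out, the last holds). Time passes only in rows, so rows that do not move let the fingers close. It gives the time, the measured TCP pose, the force and the opening at its end, in the units of the state.
- r.observe(): the state, without advancing time (a new reading comes with each control period).
- r.read_camera(name): name is "scene" or "side" or "wrist"; returns (picture, depth): 384x512x3 uint8, red, green, blue; 384x512 float32, m along the optical axis (not along the pixel's ray), 0 where there is no reading.
- r.camera_model(name): a dict with "camera_matrix" (3x3 intrinsics, pixels), "dist_coeffs" ([k1, k2, p1, p2, k3] as OpenCV has them; the pictures are not rectified), "origin" and "orientation" of the camera in the world; the wrist camera has in their place "hand_eye" (4x4, takes a point from camera to tool coordinates, whose origin is the TCP and whose axes are the flange's). Camera axes: x right, y up, looking along -z (the intrinsics and any distortion apply to the point x, -y, -z); pixel columns grow to the right and rows downward; lengths in m; the calibration is good to about 2 mm. A picture is of the moment at which its call begins: read the wrist's pose just before it. camera_model takes no time and is no camera call.
- r.close_job(): hands the job in, once; it reports no verdict.
Trained networks look in the newest picture that a camera, given by its name, has taken for a name from the list of things; names that differ only in an ending like _2 or _b are one class to them, and where a whole thing is asked for, a point or a joint stands for the part that bears it (a point fixed in the world has none). Each returns a list of dicts, best first, with "score" (0 to 1); they miss things now and then, are a little off and sometimes report something else, mostly with a low value. They report only what shows in the picture. A call takes as long as a camera call.
- r.trace(camera, target): "region" (384x512 bool, what is visible of it) and "pixel" ([column, row] in pixels, amid what is visible of it).
- r.tip_of(camera, target): "pixel" ([column, row] in pixels: a listed point, or the origin of a listed thing).
The state is a dict: "time": time; "joint_pos": joint angles; "joint_velocities": joint speeds; "tau": joint torques, N m; "tcp_pos": TCP position; "tool_rot": TCP orientation; "wrist_force": force on the tool from outside, world axes, zero at the start; "moment": the same for the moment, N m; "opening": opening from 0.0 (shut) to 1.0 (fully open).
Only numpy, scipy, OpenCV 4.12 (cv2) and the standard library are available. Lean on these libraries where they do the work, as an engineer would, in place of code of your own. Each camera call takes 0.05 s, during which the arm holds its last target.

TASK

Assemble the small flow cell: thread the window-frame spacer over the two guide pins of the fixed cell base until it lies flat on the base, then thread the cover plate, hose ports upward, over the same pins until it lies flat on the spacer. Lower each plate down the pins rather than dropping it, and leave the bottle, tub and timer where they stand.

Things in the scene. Friction and masses are not known exactly. Their poses are not given: they have to be found in the camera images.
- cell_seat (a point): Centre of the level top face (seat) of the cell base, 45 mm above the worktop; z up, y along the block, x across. Two upright steel guide pins, 8 mm diameter, stand on it at y = -55 and +55 mm (x = 0), 35 mm tall; the last 10 mm taper to a blunt tip 2.4 mm across. The plates go centred here, y along y (or half turned); they overhang the block 7 mm on each long side.
- cell_base: The cell base, a fixed aluminium block 150 mm long (y), 36 mm wide (x); origin at the centre of its underside on the worktop, seat 45 mm above. Foot plate 70 mm wide (x), 150 mm long, 8 mm high with four bolt heads, tops 12 mm above the worktop; two hose stubs stick 12 mm out of the +x face, 26 mm up.
- spacer_center (a point): Centre (half-way up) of the loose spacer, a flat white plastic frame 150 mm long (its y), 50 mm wide (x), 12 mm thick (z), about 100 g, lying flat on the worktop at the start. 26 x 66 mm (x, y) window in the middle; a 12 mm round through hole at y = -55 and at y = +55 mm (x = 0). It may go on either way round.
- cover_center (a point): Centre of the 12 mm thick plate (half-way up it) of the loose cover: plain metal, 150 mm long (its y), 50 mm wide (x), no window, about 300 g, lying flat on the worktop at the start, ports up (z up). 12 mm round through holes at y = -55 and +55 mm (x = 0); two hose ports, 15 mm across, rise 14 mm above its top at y = -28 and +28 mm. May be half turned about the vertical.
- spacer: The same spacer; origin at the centre of its underside, axes as above.
- cover: The same cover; origin at the centre of its underside, axes as above.
- bottle_blank: Bystander: small reagent bottle with a white cap, 54 mm across, 104 mm tall; origin at the centre of its underside.
- tub_salt: Bystander: white tub with a black lid, 66 mm across, 75 mm tall; origin at the centre of its underside.
- timer: Bystander: flat white timer with three keys, 62 x 68 x 20 mm; origin at the centre of its underside.

How it is judged:
By the outcome, as a careful person would: the job done as asked, in the order asked, and still so for the second after the job is handed in, with the robot touching nothing.
It also fails if it takes over 59 s, if anything falls off the work surface, if the arm or the gripper's body presses on something with over 40 N, if the wrist force passes 120 N, or if a joint passes its speed limit or range.

## Working session

There is one attempt and no reset: what is moved stays moved. The work goes in short steps, Python scripts to look and compute and a tool call to move; the robot and the scene stay as the last step left them, time stands still between calls to the robot, and variables do not carry over. Pictures are saved under pics/ and viewed, and the job is handed in when it is done.

Besides the shell and the picture viewer there is one more tool, called after "Request:" as name(argument=value, ...) on one line, values as JSON. servo_tool: Moves the arm, as the interface text tells. Its arguments: {"type":"object","properties":{"steps":{"type":"array"},"gripper":{"type":"number"},"squeeze":{"type":"number"}},"required":["steps"]}

```bash
ls; mkdir -p pics
cat > h.py <<'E'
import numpy as np, cv2
from scipy.spatial.transform import Rotation as R
from cell import r
E
python3 - <<'E'
from h import *
print(r.observe(), r.tips_ahead)
for n in ["scene","side","wrist"]:
    p,d=r.read_camera(n); cv2.imwrite(f"pics/{n}0.png",p[:,:,::-1]); np.savez(f"{n}0.npz",p=p,d=d)
    print(n,r.camera_model(n))
E
```

```text
pics
{'time': 0.0, 'joint_pos': array([ 9.60001007e-01,  2.87197464e-01,  1.57813775e+00,  2.69838356e-05,
        1.27859149e+00, -1.49999730e-01]), 'joint_velocities': array([ 0.00034424,  0.00097247, -0.00124043, -0.0018488 , -0.00154237,
       -0.00055139]), 'tau': array([ 4.08793289e-05, -4.05987310e+01, -2.92623836e+01, -1.40249076e-04,
        5.89400719e-03, -5.65106618e-06]), 'tcp_pos': array([0.29977792, 0.6041324 , 0.25494715]), 'tool_rot': array([-0.71723739, -3.05770641,  0.00338821]), 'wrist_force': array([-0.54805537,  0.10501031,  0.26680087]), 'moment': array([ 0.07180276,  0.02602399, -0.04826368]), 'opening': 1.0025810780110362} 0.025
scene {'camera_matrix': array([[395.15052412,   0.        , 252.18170487],
       [  0.        , 395.15052412, 189.03983837],
       [  0.        ,   0.        ,   1.        ]]), 'dist_coeffs': array([-0.0424996,  0.       ,  0.       ,  0.       ,  0.       ]), 'origin': array([-0.12450482,  0.72776214,  0.51005536]), 'orientation': array([ 0.5491294 , -1.38044481, -2.08188965])}
side {'camera_matrix': array([[357.86678308,   0.    
[... 256 characters left out ...]
  0.56857783]), 'orientation': array([ 0.56447275, -1.01103325, -1.95987094])}
wrist {'camera_matrix': array([[344.53206798,   0.        , 248.90220912],
       [  0.        , 344.53206798, 186.78899793],
       [  0.        ,   0.        ,   1.        ]]), 'dist_coeffs': array([-0.00780692,  0.        ,  0.        ,  0.        ,  0.        ]), 'hand_eye': array([[-6.09963572e-04,  9.44375281e-01,  3.28869210e-01,
         8.54722106e-02],
       [ 9.99999755e-01,  4.63156962e-04,  5.24735765e-04,
         1.97078712e-04],
       [ 3.43229421e-04,  3.28869449e-01, -9.44375332e-01,
        -1.16853980e-01],
       [ 0.00000000e+00,  0.00000000e+00,  0.00000000e+00,
         1.00000000e+00]])}
```

View pics/scene0.png

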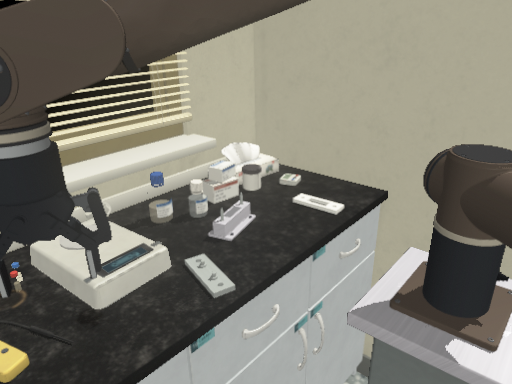

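View pics/side0.png

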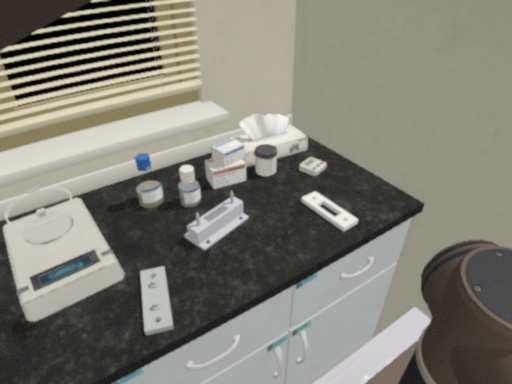

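View pics/wrist0.png

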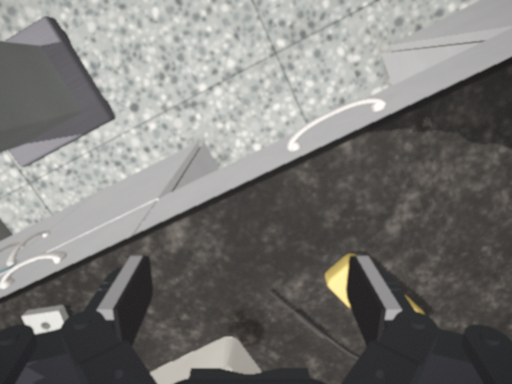

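The side view shows the cover at (155,300), the base at (217,222) and the spacer at (330,210); the bottle is at (189,188), the tub at (265,160) and the timer at (313,166). Next I'll localise them from depth.

```bash
cat >> h.py <<'E'
def campose(n):
    m=r.camera_model(n)
    if n=="wrist":
        o=r.observe(); T=np.eye(4); T[:3,:3]=R.from_rotvec(o["tool_rot"]).as_matrix(); T[:3,3]=o["tcp_pos"]
        T=T@m["hand_eye"]
    else:
        T=np.eye(4);T[:3,:3]=R.from_rotvec(m["orientation"]).as_matrix();T[:3,3]=m["origin"]
    return T,m["camera_matrix"],m["dist_coeffs"]
def cloud(n,d,T=None):
    T0,K,D=campose(n); T=T0 if T is None else T
    u,v=np.meshgrid(np.arange(512.),np.arange(384.))
    q=cv2.undistortPoints(np.stack([u.ravel(),v.ravel()],1)[:,None],K,D)[:,0]
    P=np.c_[q[:,0],-q[:,1],-np.ones(len(q))]*d.ravel()[:,None]
    return (P@T[:3,:3].T+T[:3,3]).reshape(384,512,3)
def rays(n,px,z,T=None):
    T0,K,D=campose(n); T=T0 if T is None else T
    q=cv2.undistortPoints(np.array(px,float).reshape(-1,1,2),K,D)[:,0]
    P=np.c_[q[:,0],-q[:,1],-np.ones(len(q))]@T[:3,:3].T
    return T[:3,3]+P*((z-T[2,3])/P[:,2])[:,None]
def proj(n,X,T=None):
    T0,K,D=campose(n); T=T0 if T is None else T
    c=(np.atleast_2d(X)-T[:3,3])@T[:3,:3]
    return cv2.projectPoints(c*[1,-1,-1],np.zeros(3),np.zeros(3),K,D)[0][:,0]
E
python3 - <<'E'
from h import *
d=np.load("side0.npz")["d"]; C=cloud("side",d)
for t in ["cell_base","spacer","cover","bottle_blank","tub_salt","timer"]:
    a=r.trace("side",t)
    if not a: print(t,"none"); continue
    m=a[0]["region"]&(d>0); P=C[m]; zt=np.percentile(P[:,2],95)
    Q=P[:,:2].astype(np.float32)
    rect=cv2.minAreaRect(Q)
    print(t,len(a),a[0]["score"],a[0]["pixel"],P.min(0).round(3),P.max(0).round(3),"ztop",zt.round(4),rect)
    np.save(f"m_{t}.npy",a[0]["region"])
for t in ["cell_seat","spacer_center","cover_center"]:
    a=r.tip_of("side",t); print(t,[(x["score"],x["pixel"]) for x in a])
    if a: print(rays("side",a[0]["pixel"],{"c":.045,"s":.006}[t[0]] if t!="cover_center" else .006))
print(r.observe()["time"])
E
```

```text
cell_base 1 0.9 [218.0, 224.2] [ 0.513 -0.054 -0.002] [0.657 0.126 0.074] ztop 0.0465 ((0.5845440030097961, 0.027828320860862732), (0.10050081461668015, 0.1942676454782486), 14.346746444702148)
spacer 1 0.81 [327.8, 211.0] [ 0.385 -0.255 -0.002] [ 0.537 -0.189  0.015] ztop 0.0129 ((0.46165594458580017, -0.22499620914459229), (0.15132653713226318, 0.0657680556178093), 2.5528738498687744)
cover 1 0.9 [158.0, 300.2] [ 0.365  0.206 -0.001] [0.519 0.291 0.028] ztop 0.0154 ((0.44325733184814453, 0.2489495575428009), (0.05023755878210068, 0.15090709924697876), 73.57917022705078)
bottle_blank 1 0.8 [187.4, 187.5] [0.669 0.029 0.002] [0.722 0.08  0.107] ztop 0.105 ((0.6918076872825623, 0.05649615824222565), (0.0543924905359745, 0.04651784896850586), 61.31602096557617)
tub_salt 1 0.56 [266.1, 157.8] [ 0.678 -0.23   0.002] [ 0.743 -0.166  0.079] ztop 0.076 ((0.7099531292915344, -0.19958356022834778), (0.06262929737567902, 0.065068818628788), 17.073997497558594)
timer 1 0.87 [311.0, 165.0] [ 0.606 -0.356 -0.001] [ 0.677 -0.285  0.021] ztop 0.0199 ((0.6406394839286804, -0.3220708668231964), (0.06033707782626152, 0.06628406047821045), 15.9277982711792)
cell_seat [(0.75, [216.3, 209.9])]
[[0.57602573 0.0375923  0.045     ]]
spacer_center [(0.6, [328.4, 209.0])]
[[ 0.46371885 -0.22230543  0.006     ]]
cover_center [(0.34, [220.2, 228.8])]
[[0.55184257 0.04337561 0.006     ]]
0.6
```

Run:
```python
from h import *
z=np.load("side0.npz"); d=z["d"]; C=cloud("side",d)
m=np.load("m_cell_base.npy")&(abs(C[...,2]-.0455)<.003)
print(cv2.minAreaRect(C[m][:,:2].astype(np.float32)),m.sum(), np.median(C[m][:,2]))
m=np.load("m_cell_base.npy")&(C[...,2]>.058); print(np.argwhere(m)[:,::-1], C[m].round(3))
def yaw(rv): 
    x=R.from_rotvec(rv).as_matrix()[:,0]; return np.degrees(np.arctan2(x[1],x[0]))
o=r.observe(); print(yaw(o["tool_rot"]))
p=cv2.resize(z["p"][150:350,120:380],None,fx=3,fy=3,interpolation=cv2.INTER_CUBIC)
cv2.imwrite("pics/side0z.png",p[:,:,::-1])
```

```text
((0.5664114952087402, 0.044843003153800964), (0.03782813251018524, 0.15161821246147156), 15.529430389404297) 591 0.04485304376882027
[[231 193]
 [231 194]
 [232 194]
 [230 195]
 [231 195]
 [232 195]
 [230 196]
 [231 196]
 [232 196]
 [230 197]
 [231 197]
 [232 197]
 [233 197]
 [230 198]
 [231 198]
 [232 198]
 [222 205]
 [225 210]
 [197 215]
 [196 216]
 [197 216]
 [198 216]
 [227 216]
 [196 217]
 [197 217]
 [198 217]
 [196 218]
 [197 218]
 [198 218]
 [199 218]
 [196 219]
 [197 219]
 [198 219]
 [199 219]
 [208 219]
 [196 220]
 [197 220]
 [198 220]
 [199 220]
 [197 221]
 [198 221]
 [203 221]
 [223 223]
 [233 228]
 [211 230]] [[ 0.581 -0.008  0.073]
 [ 0.579 -0.006  0.072]
 [ 0.58  -0.009  0.071]
 [ 0.581 -0.004  0.069]
 [ 0.579 -0.006  0.069]
 [ 0.58  -0.009  0.067]
 [ 0.582 -0.005  0.065]
 [ 0.58  -0.006  0.065]
 [ 0.579 -0.008  0.066]
 [ 0.583 -0.005  0.061]
 [ 0.58  -0.006  0.063]
 [ 0.579 -0.009  0.062]
 [ 0.579 -0.011  0.061]
 [ 0.581 -0.004  0.06 ]
 [ 0.58  -0.006  0.059]
 [ 0.579 -0.008  0.06 ]
 [-0.035  0.325  0.569]
 [-0.035  0.325  0.569]
 [ 0.55   0.098  0.074]
 [ 0.552  0.1    0.071]
 [ 0.55   0.098  0.071]
 [ 0.548  0.097  0.072]
 [-0.035  0.325  0.569]
 [ 0.549  0.101  0.071]
 [ 0.549  0.099  0.07 ]
 [ 0.547  0.097  0.07 ]
 [ 0.551  0.101  0.066]
 [ 0.549  0.099  0.067]
 [ 0.547  0.097  0.067]
 [ 0.55   0.094  0.064]
 [ 0.551  0.101  0.064]
 [ 0.549  0.099  0.064]
 [ 0.55   0.097  0.063]
 [ 0.548  0.095  0.063]
 [-0.035  0.325  0.569]
 [ 0.551  0.101  0.061]
 [ 0.549  0.1    0.061]
 [ 0.547  0.098  0.062]
 [ 0.548  0.095  0.06 ]
 [ 0.549  0.1    0.059]
 [ 0.548  0.098  0.058]
 [-0.035  0.325  0.569]
 [-0.035  0.325  0.569]
 [-0.035  0.325  0.569]
 [-0.035  0.325  0.569]]
153.59596456558089
```

View pics/side0z.png

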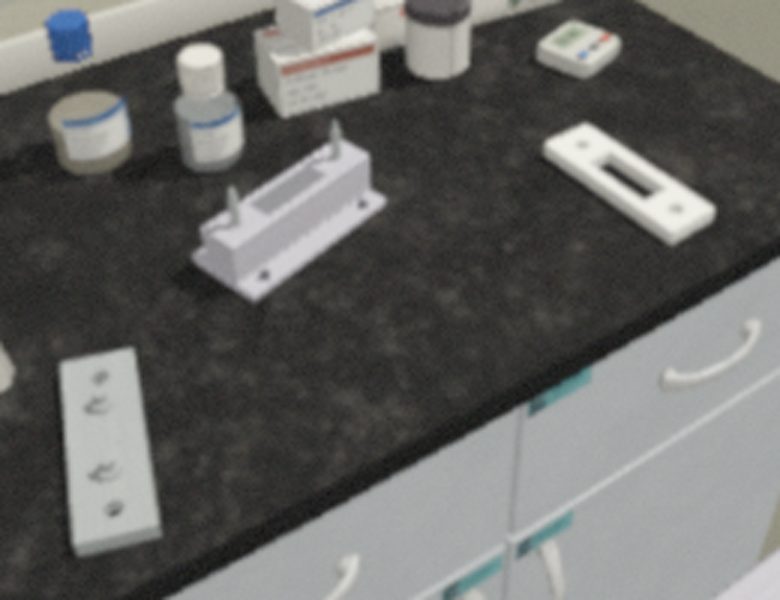

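```bash
cat >> h.py <<'E'
def cur():
    o=r.observe(); M=R.from_rotvec(o["tool_rot"]).as_matrix(); return o,M,np.degrees(np.arctan2(M[1,0],M[0,0]))
def plan(tgt,yaw,step=46,start=None,yaw0=None):
    """rows to target (m), yaw deg; tool assumed pointing down"""
    o,M,y0=cur(); p0=o["tcp_pos"] if start is None else np.array(start); y0=y0 if yaw0 is None else yaw0
    dy=(yaw-y0+180)%360-180; d=(np.array(tgt)-p0)*1e3
    n=max(1,int(np.ceil(max(np.linalg.norm(d)/step,abs(dy)/8.4))))
    print("t",round(o["time"],2),"pos",p0.round(4),"yaw",round(y0,2),"tilt",M[2,:2].round(4),"F",o["wrist_force"].round(1),"rows",n)
    for i in range(n):
        a=np.radians(y0+dy*i/n); c,s=np.cos(a),np.sin(a)
        X=np.array([c,s,0]);Y=np.array([s,-c,0])
        q=d/n; print([round(float(q@X),1),round(float(q@Y),1),round(float(-q[2]),1)],"tw z",round(-np.radians(dy/n),4))
E
python3 - <<'E'
from h import *
plan([.566,.045,.2],105.8)
E
```

```text
t 0.6 pos [0.3001 0.6046 0.2563] yaw 153.6 tilt [-0. -0.] F [ 0.5  1.  -0.3] rows 14
[-34.8, -27.4, 4.0] tw z 0.0596
[-36.4, -25.2, 4.0] tw z 0.0596
[-37.8, -23.0, 4.0] tw z 0.0596
[-39.1, -20.7, 4.0] tw z 0.0596
[-40.3, -18.4, 4.0] tw z 0.0596
[-41.3, -15.9, 4.0] tw z 0.0596
[-42.2, -13.5, 4.0] tw z 0.0596
[-42.9, -10.9, 4.0] tw z 0.0596
[-43.5, -8.3, 4.0] tw z 0.0596
[-43.9, -5.7, 4.0] tw z 0.0596
[-44.1, -3.1, 4.0] tw z 0.0596
[-44.2, -0.5, 4.0] tw z 0.0596
[-44.2, 2.2, 4.0] tw z 0.0596
[-44.0, 4.8, 4.0] tw z 0.0596
```

Request:
servo_tool(steps=[{"delta_pos": [-35,-27,0],"twist": [0,0,0.06]},{"delta_pos": [-36,-25,0],"twist": [0,0,0.06]},{"delta_pos": [-38,-23,0],"twist": [0,0,0.06]},{"delta_pos": [-39,-21,4],"twist": [0,0,0.06]},{"delta_pos": [-40,-18,4],"twist": [0,0,0.06]}])

```text
time: 1.1
tcp_pos: [0.3956, 0.404, 0.2487]
tool_rot: [1.169, 2.915, 0.001]
wrist_force: [0.9, 0.3, -0.0]
opening: 0.996
```

Request:
servo_tool(steps=[{"delta_pos": [-41,-16,5],"twist": [0,0,0.06]},{"delta_pos": [-42,-13,6],"twist": [0,0,0.06]},{"delta_pos": [-43,-11,6],"twist": [0,0,0.06]},{"delta_pos": [-43,-8,6],"twist": [0,0,0.06]},{"delta_pos": [-44,-6,6],"twist": [0,0,0.06]}])

```text
time: 1.6
tcp_pos: [0.4899, 0.2045, 0.2195]
tool_rot: [1.592, 2.707, 0.001]
wrist_force: [0.8, -0.1, 0.2]
opening: 0.998
```

Request:
servo_tool(steps=[{"delta_pos": [-44,-3,6],"twist": [0,0,0.06]},{"delta_pos": [-44,0,6],"twist": [0,0,0.06]},{"delta_pos": [-44,2,6],"twist": [0,0,0.06]},{"delta_pos": [-44,5,0],"twist": [0,0,0.055]},{"delta_pos": [0,0,0],"twist": [0,0,0]}])

```text
time: 2.1
tcp_pos: [0.5668, 0.0423, 0.2016]
tool_rot: [1.903, 2.497, -0.0]
wrist_force: [0.6, 0.1, 0.1]
opening: 0.998
```

```bash
cat >> h.py <<'E'
def wshot(tag):
    T=campose("wrist")[0]; o=r.observe()
    p,d=r.read_camera("wrist"); np.savez(f"w_{tag}.npz",p=p,d=d,T=T,tcp=o["tcp_pos"],rot=o["tool_rot"]); cv2.imwrite(f"pics/w_{tag}.png",p[:,:,::-1])
    return p,d,T
E
python3 - <<'E'
from h import *
p,d,T=wshot("base"); print(cur()[2],r.observe()["tcp_pos"])
E
```

```text
105.52987871171223 [0.56573842 0.04448567 0.20147002]
```

View pics/w_base.png

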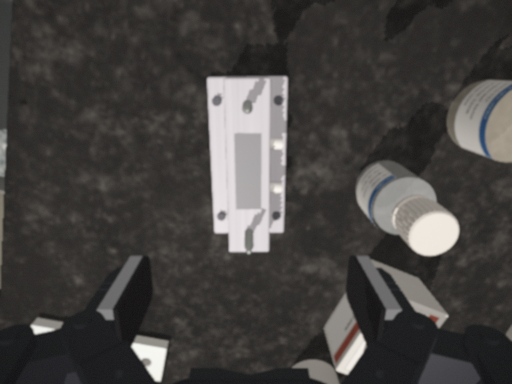

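The base is centred: pins at about (248,105) and (249,240), top face between rows 76 and 250. Now for a precise measurement.

Run:
```python
from h import *
z=np.load("w_base.npz"); d,T,p=z["d"],z["T"],z["p"]; C=cloud("wrist",d,T)
win=np.zeros(d.shape,bool); win[60:270,195:300]=1; win&=d>0
zz=C[...,2]
m=win&(abs(zz-.045)<.006); print("seat z",np.median(zz[m]))
rect=cv2.minAreaRect(C[m][:,:2].astype(np.float32)); print(rect)
b=cv2.boxPoints(rect); 
M=R.from_rotvec(z["rot"]).as_matrix()
L=((C-z["tcp"])@M)*1e3
print("rect center in tool",((np.r_[rect[0],.045]-z["tcp"])@M*1e3).round(1))
for nm,rows in (("far+x",slice(60,140)),("near-x",slice(190,270))):
    mm=np.zeros_like(win); mm[rows]=1; mm&=win&(zz>.053)
    P=C[mm]; print(nm,len(P),P.min(0).round(4),P.max(0).round(4))
    for a,bb in ((.053,.06),(.06,.067),(.067,.08),(.075,.09)):
        k=mm&(zz>a)&(zz<bb)
        if k.sum(): print(a,k.sum(),np.median(C[k],0).round(4),np.median(L[k],0).round(1),np.argwhere(k).mean(0)[::-1].round(1))
cv2.imwrite("pics/wbz.png",cv2.resize(p[60:270,180:310],None,fx=2.8,fy=2.8,interpolation=cv2.INTER_CUBIC)[:,:,::-1])
```

```text
seat z 0.044264670170829634
((0.564476490020752, 0.04486822709441185), (0.036054577678442, 0.14941401779651642), 15.906839370727539)
rect center in tool [  3.4  -1.7 156.6]
far+x 121 [0.5457 0.0936 0.0537] [0.5534 0.1014 0.0799]
0.053 10 [0.5485 0.1009 0.0577] [ 61.5  -2.1 143.8] [246.5 101.4]
0.06 10 [0.5485 0.1005 0.0652] [ 61.5  -2.1 136.3] [246.7 102.8]
0.067 101 [0.5494 0.0981 0.0734] [ 58.7  -2.3 128.1] [246.5 107.8]
0.075 37 [0.5496 0.0979 0.077 ] [ 58.2  -2.3 124.5] [246.6 108.7]
near-x 160 [ 0.5756 -0.0096  0.053 ] [ 0.5831 -0.0039  0.0794]
0.053 35 [ 0.5785 -0.0051  0.0565] [-48.5  -1.2 145.2] [247.7 234.6]
0.06 36 [ 0.5786 -0.005   0.0635] [-48.6  -1.2 138.2] [248.1 238.6]
0.067 89 [ 0.5791 -0.0063  0.0729] [-50.   -1.1 128.8] [248.1 245.7]
0.075 27 [ 0.5794 -0.0075  0.0772] [-51.   -1.1 124.5] [248.1 249.4]
```

View pics/wbz.png

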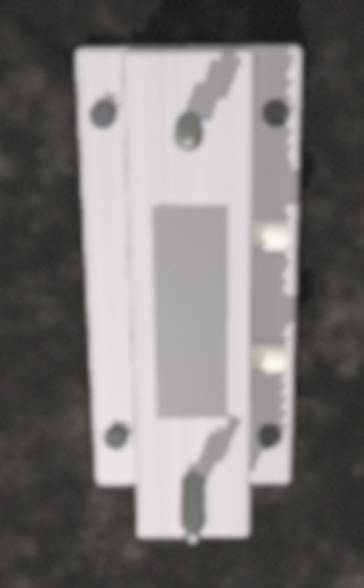

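Run:
```python
from h import *
plan([.462,-.224,.16],182)
```

```text
t 2.15 pos [0.5657 0.0445 0.2015] yaw 105.53 tilt [-0.      0.0004] F [ 0.3  0.8 -0.6] rows 10
[-23.1, -17.2, 4.1] tw z -0.1335
[-20.6, -20.1, 4.1] tw z -0.1335
[-17.7, -22.7, 4.1] tw z -0.1335
[-14.6, -24.8, 4.1] tw z -0.1335
[-11.1, -26.5, 4.1] tw z -0.1335
[-7.5, -27.8, 4.1] tw z -0.1335
[-3.7, -28.5, 4.1] tw z -0.1335
[0.1, -28.8, 4.1] tw z -0.1335
[3.9, -28.5, 4.1] tw z -0.1335
[7.7, -27.7, 4.1] tw z -0.1335
```

Request:
servo_tool(steps=[{"delta_pos": [-23,-17,0],"twist": [0,0,-0.133]},{"delta_pos": [-21,-20,0],"twist": [0,0,-0.133]},{"delta_pos": [-18,-23,0],"twist": [0,0,-0.133]},{"delta_pos": [-15,-25,5],"twist": [0,0,-0.133]},{"delta_pos": [-11,-27,6],"twist": [0,0,-0.133]}])

```text
time: 2.65
tcp_pos: [0.513, -0.0885, 0.1908]
tool_rot: [0.962, 2.989, 0.001]
wrist_force: [-0.4, -0.5, 0.3]
opening: 0.995
```

Request:
servo_tool(steps=[{"delta_pos": [-7,-28,6],"twist": [0,0,-0.133]},{"delta_pos": [-4,-28,6],"twist": [0,0,-0.133]},{"delta_pos": [0,-29,6],"twist": [0,0,-0.133]},{"delta_pos": [4,-28,6],"twist": [0,0,-0.133]},{"delta_pos": [8,-28,6],"twist": [0,0,-0.133]}])

```text
time: 3.15
tcp_pos: [0.4611, -0.2222, 0.1604]
tool_rot: [-0.066, 3.14, 0.0]
wrist_force: [-1.2, -0.7, 0.5]
opening: 1.002
```

Request:
servo_tool(steps=[{"delta_pos": [0,0,0],"twist": [0,0,0]},{"delta_pos": [0,0,0],"twist": [0,0,0]}])

```text
time: 3.35
tcp_pos: [0.4613, -0.2218, 0.1604]
tool_rot: [-0.051, 3.141, 0.001]
wrist_force: [-0.0, 0.6, 0.2]
opening: 1.0
```

```bash
cat > meas.py <<'E'
from h import *
import sys
def meas(tag,zt,lo=.004,half=(100,50)):
    z=np.load(f"w_{tag}.npz"); d,T,p=z["d"],z["T"],z["p"]; C=cloud("wrist",d,T)
    M=R.from_rotvec(z["rot"]).as_matrix(); L=((C-z["tcp"])@M)*1e3
    m=(d>0)&(abs(C[...,2]-zt)<lo)&(abs(L[...,0])<half[0])&(abs(L[...,1])<half[1])
    m=cv2.morphologyEx(m.astype(np.uint8),cv2.MORPH_OPEN,np.ones((3,3)))
    n,lab,st,_=cv2.connectedComponentsWithStats(m); k=1+np.argmax(st[1:,4]); m=lab==k
    print("z",np.median(C[m][:,2])); rect=cv2.minAreaRect(C[m][:,:2].astype(np.float32)); print("world",rect)
    rt=cv2.minAreaRect(L[m][:,:2].astype(np.float32)); print("tool",rt)
    cm=cv2.cvtColor(p,cv2.COLOR_RGB2BGR); cm[...,2][m]=255; cv2.imwrite(f"pics/wm_{tag}.png",cm)
    return m,C,L,p
E
python3 - <<'E'
from meas import *
p,d,T=wshot("sp"); o,M,y=cur(); print(y,o["tcp_pos"])
meas("sp",.012)
E
```

```text
-178.0586980771067 [ 0.46156412 -0.22150939  0.16053067]
z 0.011160208324227539
world ((0.4594346582889557, -0.2196923792362213), (0.15044330060482025, 0.05011118948459625), 2.7896087169647217)
tool ((1.8271102905273438, 2.052814483642578), (50.11146545410156, 150.44338989257812), 89.08247375488281)
```

View pics/wm_sp.png

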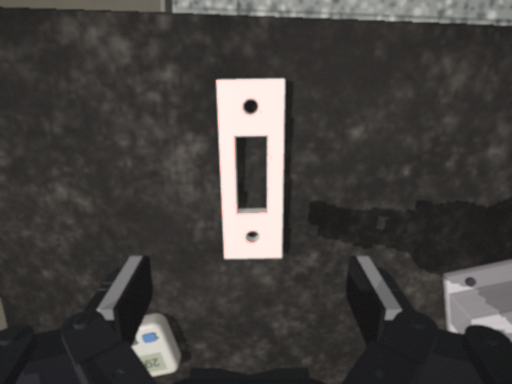

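Run:
```python
from h import *
z=np.load("w_sp.npz"); d,T=z["d"],z["T"]; C=cloud("wrist",d,T)
M=R.from_rotvec(z["rot"]).as_matrix(); L=((C-z["tcp"])@M)*1e3
m=(d>0)&(L[...,2]<60)&(L[...,2]>-100)
for s in (-1,1):
    P=L[m&(L[...,1]*s>0)]; print(len(P),np.percentile(P,[1,50,99],axis=0).round(1)); k=P[P[:,2]>np.percentile(P[:,2],97)]; print(k[:5].round(1))
plan([.4594,-.2197,.045],182.8)
```

```text
12625 [[ -8.3 -68.3 -57.4]
 [ 11.4 -44.8 -39.6]
 [ 18.2  -2.9   8.7]]
[[ 10.9 -48.6  10. ]
 [ 11.2 -48.    9.4]
 [ 11.1 -47.7   9.7]
 [ 11.2 -47.2   9.5]
 [ 11.1 -46.8   9.6]]
13309 [[ -8.2   3.3 -57.4]
 [ 11.6  46.5 -40. ]
 [ 18.1  72.    8.7]]
[[10.8 42.8 10.2]
 [11.  43.1  9.8]
 [11.3 43.3  9.3]
 [11.6 43.6  8.8]
 [11.3 44.2  9.3]]
t 3.4 pos [ 0.4616 -0.2215  0.1605] yaw -178.06 tilt [-0.0003  0.0005] F [ 0.1 -0.3  0.8] rows 3
[0.7, 0.6, 38.5] tw z -0.005
[0.7, 0.6, 38.5] tw z -0.005
[0.7, 0.6, 38.5] tw z -0.005
```

Request:
servo_tool(steps=[{"delta_pos": [1,1,40],"twist": [0,0,-0.005]},{"delta_pos": [1,1,40],"twist": [0,0,-0.005]},{"delta_pos": [0,0,30],"twist": [0,0,-0.005]},{"delta_pos": [0,0,15],"twist": [0,0,0]},{"delta_pos": [0,0,0],"twist": [0,0,0]}], gripper=62, squeeze=40)

```text
time: 3.9
tcp_pos: [0.458, -0.2181, 0.033]
tool_rot: [0.079, -3.136, -0.006]
wrist_force: [-0.2, 0.1, -0.2]
opening: 0.724
```

Run:
```python
from h import *
o,M,y=cur(); print(y,o["tcp_pos"],o["opening"],o["wrist_force"])
wshot("sp2")
z=np.load("w_sp2.npz"); d,T=z["d"],z["T"]; C=cloud("wrist",d,T)
M=R.from_rotvec(z["rot"]).as_matrix(); L=((C-z["tcp"])@M)*1e3
m=(d>0)&(L[...,2]<17)&(L[...,2]>-100)
for s in (-1,1):
    P=L[m&(L[...,1]*s>0)&(L[...,2]>0)]; print(len(P),np.percentile(P,[1,50,99],axis=0).round(1))
```

```text
-177.1106282997371 [ 0.45804204 -0.21809211  0.03300106] 0.7241891968794065 [-0.21073526  0.0907365  -0.19020363]
955 [[-10.  -43.8   0.1]
 [  7.6 -31.7   7.3]
 [ 12.2 -30.5  16.6]]
966 [[-10.1  30.9   0.1]
 [  7.6  32.2   7.2]
 [ 12.1  44.7  16.5]]
```

View pics/w_sp2.png

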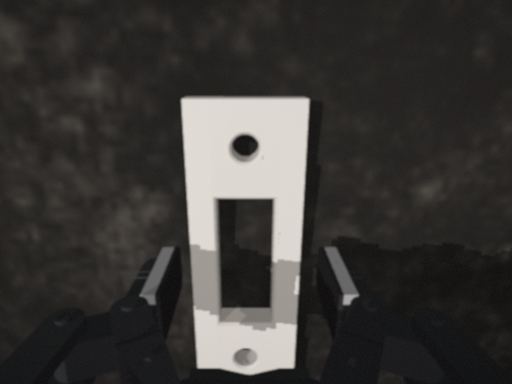

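Run:
```python
from meas import *
meas("sp2",.012,.005)
z=np.load("w_sp2.npz");print(z["tcp"])
```

```text
z 0.011195634806405869
world ((0.4546652138233185, -0.2197437435388565), (0.14089860022068024, 0.05029504746198654), 2.7896454334259033)
tool ((3.3636550903320312, -1.5667667388916016), (140.90199279785156, 50.296714782714844), 0.09790999442338943)
[ 0.45804204 -0.21809211  0.03300106]
```

View pics/wm_sp2.png

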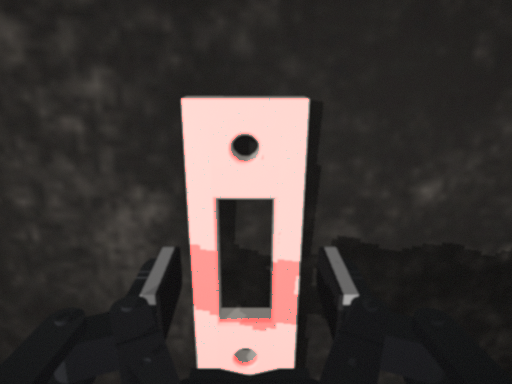

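Request:
servo_tool(steps=[{"delta_pos": [-1,-1.5,5],"twist": [0,0,0]},{"delta_pos": [0,0,5],"twist": [0,0,0]},{"delta_pos": [0,0,0],"twist": [0,0,0]}])

```text
time: 4.25
tcp_pos: [0.4606, -0.2223, 0.0257]
tool_rot: [-0.077, 3.14, -0.001]
wrist_force: [-0.2, -0.1, 0.2]
opening: 0.727
```

Request:
servo_tool(steps=[{"delta_pos": [0,0,0],"twist": [0,0,0]},{"delta_pos": [0,0,0],"twist": [0,0,0]},{"delta_pos": [0,0,0],"twist": [0,0,0]},{"delta_pos": [0,0,0],"twist": [0,0,0]},{"delta_pos": [0,0,0],"twist": [0,0,0]}], gripper=44, squeeze=40)

```text
time: 4.75
tcp_pos: [0.4608, -0.2227, 0.026]
tool_rot: [-0.077, 3.14, -0.001]
wrist_force: [-0.3, 0.2, 5.3]
opening: 0.57
```

Request:
servo_tool(steps=[{"delta_pos": [0,0,-10],"twist": [0,0,0]},{"delta_pos": [0,0,-30],"twist": [0,0,0]},{"delta_pos": [0,0,-40],"twist": [0,0,0]},{"delta_pos": [0,0,0],"twist": [0,0,0]},{"delta_pos": [0,0,0],"twist": [0,0,0]}])

```text
time: 5.25
tcp_pos: [0.4605, -0.2224, 0.1063]
tool_rot: [-0.077, 3.139, -0.002]
wrist_force: [-0.1, 0.1, -1.3]
opening: 0.572
```

```bash
cat >> meas.py <<'E'
def held(tag,z0=5,z1=22):
    z=np.load(f"w_{tag}.npz"); d,T,p=z["d"],z["T"],z["p"]; C=cloud("wrist",d,T)
    M=R.from_rotvec(z["rot"]).as_matrix(); L=((C-z["tcp"])@M)*1e3
    m=(d>0)&(L[...,2]>z0)&(L[...,2]<z1)&(abs(L[...,1])<40)&(L[...,0]>16)
    P=L[m]; 
    A=np.c_[P[:,:2],np.ones(len(P))]
    k=np.ones(len(P),bool)
    for _ in range(5):
        c=np.linalg.lstsq(A[k],P[k,2],rcond=None)[0]; e=P[:,2]-A@c; k=abs(e)<1.5
    print("top plane z=",c.round(4),"n",k.sum(), "z at 0",c[2].round(2))
    Q=P[k]; rt=cv2.minAreaRect(Q[:,:2].astype(np.float32)); b=cv2.boxPoints(rt); print("rect",rt,"max x",b[:,0].max(), "center x",b[:,0].max()-75)
    for xx in (25,40,60,70):
        s=Q[abs(Q[:,0]-xx)<2]; 
        if len(s): print(xx,"y edges",s[:,1].min().round(1),s[:,1].max().round(1),"mid",((s[:,1].min()+s[:,1].max())/2).round(2))
    mm=np.zeros(d.shape,bool); mm[m]=k
    # hole
    h=cv2.morphologyEx(mm.astype(np.uint8),cv2.MORPH_CLOSE,np.ones((1,1)))
    cs,hi=cv2.findContours(h,cv2.RETR_CCOMP,cv2.CHAIN_APPROX_NONE)
    for c_,hh in zip(cs,hi[0]):
        if hh[3]>=0 and len(c_)>15:
            c2=c_[:,0]; pts=L[c2[:,1],c2[:,0]]; print("hole",c2.mean(0),((pts.max(0)+pts.min(0))/2).round(1),(pts.max(0)-pts.min(0)).round(1))
    return mm,L
E
python3 - <<'E'
from meas import *
o,M,y=cur(); print(y,o["tcp_pos"],o["opening"],o["wrist_force"],o["moment"])
p,d,T=wshot("sp3"); mm,L=held("sp3",0,30)
E
```

```text
-177.17785195196626 [ 0.46049902 -0.22244814  0.10629377] 0.5723372328565852 [-0.11241841  0.09815366 -1.26427424] [ 0.04345776  0.02053547 -0.0297537 ]
top plane z= [-5.00000e-04  2.00000e-04  1.48797e+01] n 14844 z at 0 14.88
rect ((46.086891174316406, 0.24117279052734375), (60.18842315673828, 50.329345703125), 0.07966748625040054) max x 76.216064 center x 1.2160645
25 y edges -25.0 25.4 mid 0.21
40 y edges -24.7 25.3 mid 0.28
60 y edges -24.8 25.2 mid 0.19
70 y edges -24.7 25.3 mid 0.26
hole [248.46236559 145.88172043] [56.1  0.3 15.3] [12.7 12.9  2.1]
```

View pics/w_sp3.png

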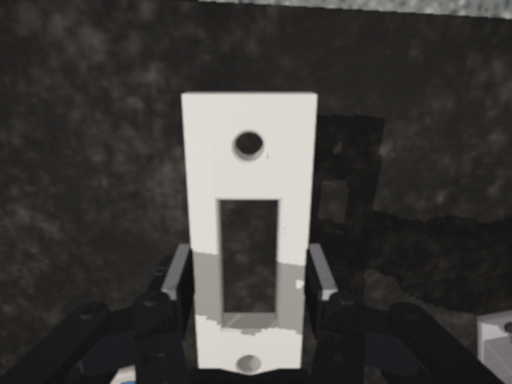

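Run:
```python
from h import *
plan([.5646,.0436,.14],106)
```

```text
t 5.3 pos [ 0.4596 -0.2218  0.1049] yaw -177.18 tilt [0.0009 0.0007] F [ 0.4 -0.2 -0.3] rows 10
[-11.8, 26.0, -3.5] tw z 0.1341
[-8.2, 27.3, -3.5] tw z 0.1341
[-4.5, 28.2, -3.5] tw z 0.1341
[-0.7, 28.5, -3.5] tw z 0.1341
[3.1, 28.4, -3.5] tw z 0.1341
[6.9, 27.7, -3.5] tw z 0.1341
[10.5, 26.5, -3.5] tw z 0.1341
[14.0, 24.9, -3.5] tw z 0.1341
[17.2, 22.8, -3.5] tw z 0.1341
[20.1, 20.3, -3.5] tw z 0.1341
```

Request:
servo_tool(steps=[{"delta_pos": [-12,26,-10],"twist": [0,0,0.134]},{"delta_pos": [-8,27,-10],"twist": [0,0,0.134]},{"delta_pos": [-4.5,28,-10],"twist": [0,0,0.134]},{"delta_pos": [-0.5,28.5,-5],"twist": [0,0,0.134]},{"delta_pos": [3,28.5,0],"twist": [0,0,0.134]}])

```text
time: 5.8
tcp_pos: [0.5122, -0.0886, 0.1391]
tool_rot: [-0.967, -2.986, -0.0]
wrist_force: [-0.2, 0.6, 0.2]
opening: 0.568
```

Request:
servo_tool(steps=[{"delta_pos": [7,27.5,0],"twist": [0,0,0.134]},{"delta_pos": [10.5,26.5,0],"twist": [0,0,0.134]},{"delta_pos": [14,25,0],"twist": [0,0,0.134]},{"delta_pos": [17,23,0],"twist": [0,0,0.134]},{"delta_pos": [20,20,0],"twist": [0,0,0.134]}])

```text
time: 6.3
tcp_pos: [0.5639, 0.0438, 0.1378]
tool_rot: [-1.894, -2.501, 0.004]
wrist_force: [-0.1, -0.2, -0.7]
opening: 0.572
```

Request:
servo_tool(steps=[{"delta_pos": [0,0,0],"twist": [0,0,0]},{"delta_pos": [0,0,0],"twist": [0,0,0]},{"delta_pos": [0,0,0],"twist": [0,0,0]}])

```text
time: 6.6
tcp_pos: [0.5641, 0.0419, 0.139]
tool_rot: [-1.888, -2.509, 0.003]
wrist_force: [0.7, -0.3, -0.8]
opening: 0.571
```

Run:
```python
from meas import *
for i in range(3):
    o,M,y=cur(); print(y,o["tcp_pos"],o["wrist_force"])
    p,d,T=wshot("a1_%d"%i)
mm,L=held("a1_2",0,30)
plan([.5646,.0436,.125],106)
```

```text
106.07936273018247 [0.56408599 0.04185328 0.13895201] [ 0.66266798 -0.26204184 -0.80180138]
106.03506422471438 [0.56430877 0.04164208 0.13935008] [ 0.2129752  -0.30674433 -0.89667537]
106.01044506188202 [0.56450616 0.04157187 0.13967418] [-0.42121459  0.43184418  0.32099185]
top plane z= [-1.30000e-03 -4.00000e-04  1.49154e+01] n 14859 z at 0 14.92
rect ((46.01573944091797, -0.5445098876953125), (60.00355911254883, 50.33433532714844), 0.007122448179870844) max x 76.020645 center x 1.0206451
25 y edges -25.7 24.4 mid -0.65
40 y edges -25.6 24.6 mid -0.49
60 y edges -25.7 24.5 mid -0.58
70 y edges -25.6 24.6 mid -0.48
hole [247.91111111 145.87777778] [56.2 -0.3 15.2] [12.5 12.5  2.3]
t 6.75 pos [0.5647 0.0416 0.1399] yaw 105.99 tilt [ 0.0002 -0.0009] F [-0.2 -1.  -0.5] rows 1
[2.0, 0.5, 14.9] tw z -0.0001
```

View pics/w_a1_2.png

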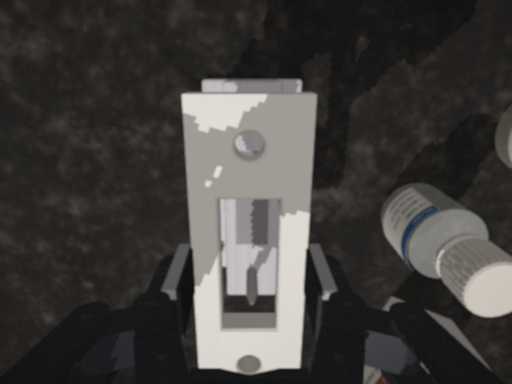

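Run:
```python
from h import *
for i in (0,2):
    z=np.load(f"w_a1_{i}.npz"); d,T=z["d"],z["T"]; C=cloud("wrist",d,T)
    M=R.from_rotvec(z["rot"]).as_matrix(); L=((C-z["tcp"])@M)*1e3
    w=np.zeros(d.shape,bool); w[255:312,238:268]=1
    w&=(d>0)&(C[...,2]>.05)&(C[...,2]<.085)
    for a,b in ((.05,.06),(.06,.07),(.07,.085)):
        k=w&(C[...,2]>a)&(C[...,2]<b); print(i,a,k.sum(),np.median(L[k],0).round(2),L[k][:,1].min().round(1),L[k][:,1].max().round(1), C[k].mean(0).round(4))
    k=w&(C[...,2]>.075); print(L[k].min(0),L[k].max(0))
    # block +x end edge
    w=np.zeros(d.shape,bool); w[70:96,195:310]=1; w&=(d>0)&(abs(C[...,2]-.044)<.004); P=L[w]
    print("seat end",len(P),P[:,0].max().round(1),P[:,1].min().round(1),P[:,1].max().round(1))
cv2.imwrite("pics/a1z.png",cv2.resize(z["p"][60:320,170:330],None,fx=2.3,fy=2.3,interpolation=cv2.INTER_CUBIC)[:,:,::-1])
```

```text
0 0.05 99 [-49.46   1.03  83.99] -2.4 5.2 [ 0.5788 -0.0055  0.055 ]
0 0.06 115 [-49.39   1.57  73.44] -2.3 5.0 [ 0.5788 -0.0055  0.0653]
0 0.07 125 [-51.04   1.49  64.84] -2.3 4.8 [ 0.5793 -0.0068  0.0743]
[-53.95756984  -0.9831543   59.07058276] [-49.87873627   3.39080409  63.81128858]
seat end 599 77.4 -15.7 19.4
2 0.05 92 [-48.92   1.    84.88] -2.4 4.5 [ 0.5788 -0.0053  0.0548]
2 0.06 120 [-49.01   0.97  74.12] -3.0 5.0 [ 0.5791 -0.0056  0.0653]
2 0.07 127 [-50.46   0.89  65.74] -2.3 4.1 [ 0.5792 -0.0068  0.0744]
[-53.94585429  -0.98523137  59.81162744] [-48.75672829   2.77993501  64.59531477]
seat end 656 77.6 -16.4 18.8
```

View pics/a1z.png

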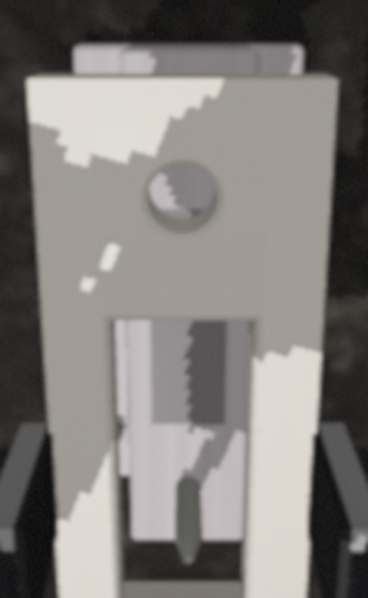

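Request:
servo_tool(steps=[{"delta_pos": [1.6,1.4,10],"twist": [0,0,0]},{"delta_pos": [0,0,12],"twist": [0,0,0]},{"delta_pos": [0,0,0],"twist": [0,0,0]},{"delta_pos": [0,0,0],"twist": [0,0,0]}])

```text
time: 7.15
tcp_pos: [0.5654, 0.0444, 0.1172]
tool_rot: [-1.889, -2.508, 0.002]
wrist_force: [0.1, -0.5, -0.8]
opening: 0.57
```

```bash
cat >> meas.py <<'E'
def pins(tag,rows=(230,330),cols=(225,275),erows=(40,100),zs=.044,top=.05):
    z=np.load(f"w_{tag}.npz"); d,T=z["d"],z["T"]; C=cloud("wrist",d,T)
    M=R.from_rotvec(z["rot"]).as_matrix(); L=((C-z["tcp"])@M)*1e3
    w=np.zeros(d.shape,bool); w[rows[0]:rows[1],cols[0]:cols[1]]=1
    w&=(d>0)&(C[...,2]>top)&(C[...,2]<.083)&(abs(L[...,1])<9)&(L[...,0]<-30)
    print("pin",w.sum(),np.median(L[w],0).round(2),np.percentile(L[w][:,1],[3,97]).round(1))
    w=np.zeros(d.shape,bool); w[erows[0]:erows[1],190:310]=1; w&=(d>0)&(abs(C[...,2]-zs)<.004); P=L[w]
    if len(P): print("seat end",len(P),P[:,0].max().round(1),P[:,1].min().round(1),P[:,1].max().round(1),"mid",(P[:,1].min()/2+P[:,1].max()/2).round(2))
    cv2.imwrite(f"pics/z_{tag}.png",cv2.resize(z["p"][40:330,170:330],None,fx=2,fy=2,interpolation=cv2.INTER_CUBIC)[:,:,::-1])
E
python3 - <<'E'
from meas import *
o,M,y=cur(); print(y,o["tcp_pos"],o["wrist_force"])
wshot("a2"); held("a2",0,30); pins("a2")
E
```

```text
106.0426636108201 [0.56538634 0.04437464 0.11723998] [ 0.05555873 -0.51281755 -0.80857272]
top plane z= [-1.00000e-03 -0.00000e+00  1.49136e+01] n 14826 z at 0 14.91
rect ((46.080810546875, -0.5343208312988281), (60.1752815246582, 50.41844940185547), 0.1129571720957756) max x 76.218094 center x 1.2180939
25 y edges -25.7 24.6 mid -0.55
40 y edges -25.6 24.7 mid -0.46
60 y edges -25.6 24.6 mid -0.51
70 y edges -25.6 24.5 mid -0.58
hole [247.86315789 145.70526316] [56.3 -0.7 15.2] [13.4 13.2  2.3]
pin 217 [-51.35  -0.36  58.5 ] [-4.1  3.3]
seat end 329 75.3 -17.9 17.4 mid -0.28
```

View pics/z_a2.png

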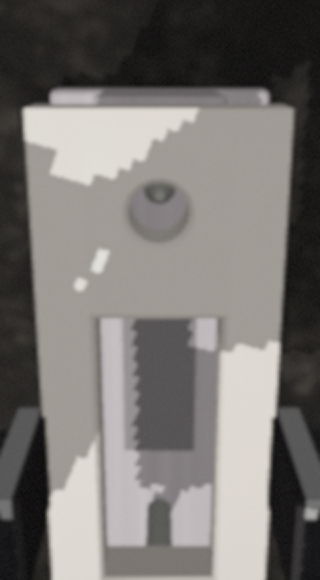

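Request:
servo_tool(steps=[{"delta_pos": [-0.8,0.2,3],"twist": [0,0,0]},{"delta_pos": [0,0,4],"twist": [0,0,0]},{"delta_pos": [0,0,4],"twist": [0,0,0]},{"delta_pos": [0,0,4],"twist": [0,0,0]},{"delta_pos": [0,0,0],"twist": [0,0,0]}])

```text
time: 7.7
tcp_pos: [0.5659, 0.0438, 0.1024]
tool_rot: [-1.889, -2.509, 0.001]
wrist_force: [0.0, 0.4, -0.6]
opening: 0.565
```

Run:
```python
from meas import *
o,M,y=cur(); print(y,o["tcp_pos"],o["wrist_force"],o["moment"])
wshot("a3"); held("a3",0,30); pins("a3")
```

```text
106.04423075073309 [0.56586046 0.04376338 0.10239672] [ 0.0235156   0.4252511  -0.62658178] [-0.09182465  0.02093881 -0.02956827]
top plane z= [-7.00000e-04  3.00000e-04  1.49023e+01] n 14868 z at 0 14.9
rect ((46.08881378173828, -0.5482654571533203), (50.28019714355469, 60.1778450012207), 89.98502349853516) max x 76.1843 center x 1.1843033
25 y edges -25.6 24.5 mid -0.55
40 y edges -25.6 24.5 mid -0.55
60 y edges -25.6 24.5 mid -0.54
70 y edges -25.6 24.5 mid -0.51
hole [248.52688172 145.80645161] [56.3 -0.5 15.2] [12.6 12.9  2.4]
pin 411 [-32.09  -0.36  23.23] [-8.3  8.4]
seat end 354 76.1 -18.1 17.0 mid -0.54
```

View pics/z_a3.png

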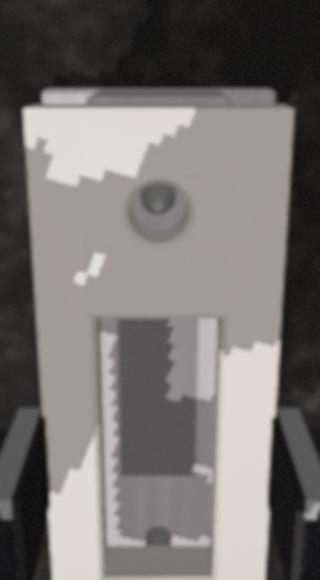

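The pins are aligned with the holes laterally, with no force, so I'll continue lowering.

Request:
servo_tool(steps=[{"delta_pos": [0,0,5],"twist": [0,0,0]},{"delta_pos": [0,0,5],"twist": [0,0,0]},{"delta_pos": [0,0,5],"twist": [0,0,0]},{"delta_pos": [0,0,5],"twist": [0,0,0]},{"delta_pos": [0,0,5],"twist": [0,0,0]}])

```text
time: 8.25
tcp_pos: [0.5663, 0.0437, 0.0777]
tool_rot: [-1.89, -2.509, 0.0]
wrist_force: [0.3, -0.9, -0.7]
opening: 0.57
```

Request:
servo_tool(steps=[{"delta_pos": [0,0,2],"twist": [0,0,0]},{"delta_pos": [0,0,2],"twist": [0,0,0]},{"delta_pos": [0,0,0],"twist": [0,0,0]}])

```text
time: 8.55
tcp_pos: [0.5663, 0.0437, 0.0741]
tool_rot: [-1.89, -2.509, 0.0]
wrist_force: [0.0, -0.8, -1.0]
opening: 0.569
```

Bottom is about 2 mm above the seat.

Request:
servo_tool(steps=[{"delta_pos": [0,0,1],"twist": [0,0,0]},{"delta_pos": [0,0,1],"twist": [0,0,0]},{"delta_pos": [0,0,0],"twist": [0,0,0]}])

```text
time: 8.85
tcp_pos: [0.5664, 0.0437, 0.0723]
tool_rot: [1.89, 2.51, -0.0]
wrist_force: [-0.4, 0.5, -1.0]
opening: 0.572
```

Request:
servo_tool(steps=[{"delta_pos": [0,0,0.5],"twist": [0,0,0]},{"delta_pos": [0,0,0],"twist": [0,0,0]}])

```text
time: 9.05
tcp_pos: [0.5665, 0.0437, 0.0719]
tool_rot: [1.89, 2.51, 0.0]
wrist_force: [-0.2, -0.0, -0.9]
opening: 0.566
```

Request:
servo_tool(steps=[{"delta_pos": [0,0,0.5],"twist": [0,0,0]},{"delta_pos": [0,0,0.5],"twist": [0,0,0]},{"delta_pos": [0,0,0],"twist": [0,0,0]}])

```text
time: 9.35
tcp_pos: [0.5665, 0.0437, 0.0711]
tool_rot: [-1.89, -2.51, 0.0]
wrist_force: [-0.6, -0.1, 0.6]
opening: 0.574
```

Request:
servo_tool(steps=[{"delta_pos": [0,0,0.5],"twist": [0,0,0]},{"delta_pos": [0,0,0],"twist": [0,0,0]}])

```text
time: 9.55
tcp_pos: [0.5666, 0.0437, 0.0711]
tool_rot: [-1.889, -2.51, 0.0]
wrist_force: [-2.5, -0.2, 5.2]
opening: 0.568
```

Request:
servo_tool(steps=[{"delta_pos": [0,0,0],"twist": [0,0,0]},{"delta_pos": [0,0,0],"twist": [0,0,0]},{"delta_pos": [0,0,0],"twist": [0,0,0]},{"delta_pos": [0,0,0],"twist": [0,0,0]}], gripper=68)

```text
time: 9.95
tcp_pos: [0.5664, 0.0437, 0.0701]
tool_rot: [-1.89, -2.51, 0.0]
wrist_force: [0.9, 0.0, -1.1]
opening: 0.796
```

Request:
servo_tool(steps=[{"delta_pos": [0,0,-30],"twist": [0,0,0]},{"delta_pos": [0,0,-45],"twist": [0,0,0]},{"delta_pos": [0,0,-45],"twist": [0,0,0]},{"delta_pos": [0,0,0],"twist": [0,0,0]},{"delta_pos": [0,0,0],"twist": [0,0,0]}])

```text
time: 10.45
tcp_pos: [0.5672, 0.0436, 0.1919]
tool_rot: [1.888, 2.507, 0.003]
wrist_force: [-0.1, -1.5, -0.5]
opening: 0.799
```

Run:
```python
from meas import *
wshot("s1"); o,M,y=cur(); print(o["tcp_pos"],y)
meas("s1",.057)
plan([.443,.249,.165],163.6)
```

```text
[0.56608147 0.04372654 0.1898755 ] 106.04368209330318
z 0.0561895800408414
world ((0.5658242702484131, 0.044023532420396805), (0.050220269709825516, 0.1502985954284668), 15.970372200012207)
tool ((0.9594039916992188, -1.6815605163574219), (150.29562377929688, 50.21717834472656), 0.07642532140016556)
t 10.5 pos [0.5661 0.0437 0.1899] yaw 106.04 tilt [ 0.0002 -0.0004] F [-0.6 -0.5 -1.1] rows 7
[33.0, -8.8, 3.6] tw z -0.1435
[34.0, -4.0, 3.6] tw z -0.1435
[34.2, 0.9, 3.6] tw z -0.1435
[33.7, 5.8, 3.6] tw z -0.1435
[32.5, 10.6, 3.6] tw z -0.1435
[30.7, 15.1, 3.6] tw z -0.1435
[28.2, 19.3, 3.6] tw z -0.1435
```

View pics/wm_s1.png

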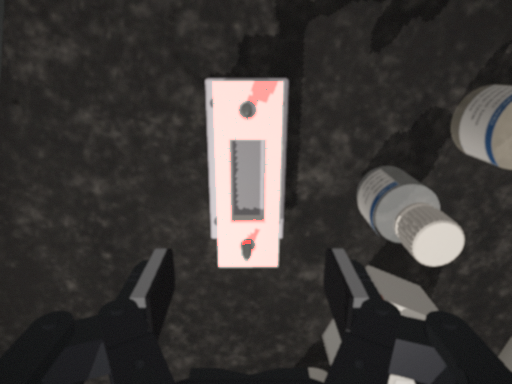

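Request:
servo_tool(steps=[{"delta_pos": [33,-9,0],"twist": [0,0,-0.143]},{"delta_pos": [34,-4,5],"twist": [0,0,-0.143]},{"delta_pos": [34,1,5],"twist": [0,0,-0.143]},{"delta_pos": [34,6,5],"twist": [0,0,-0.143]},{"delta_pos": [32,11,5],"twist": [0,0,-0.143]}])

```text
time: 11.0
tcp_pos: [0.4769, 0.1913, 0.1674]
tool_rot: [-0.882, -3.01, 0.003]
wrist_force: [-0.0, -0.1, 0.0]
opening: 0.8
```

Request:
servo_tool(steps=[{"delta_pos": [31,15,5],"twist": [0,0,-0.143]},{"delta_pos": [28,19,0],"twist": [0,0,-0.143]},{"delta_pos": [0,0,0],"twist": [0,0,0]},{"delta_pos": [0,0,0],"twist": [0,0,0]},{"delta_pos": [0,0,0],"twist": [0,0,0]}])

```text
time: 11.5
tcp_pos: [0.4439, 0.2483, 0.1642]
tool_rot: [-0.456, -3.107, 0.002]
wrist_force: [0.2, 0.6, 0.3]
opening: 0.799
```

Run:
```python
from meas import *
wshot("c1"); o,M,y=cur(); print(o["tcp_pos"],y)
meas("c1",.012)
z=np.load("side0.npz"); C=cloud("side",z["d"]); X=np.array([-.959,.282]);Y=np.array([.282,.959])
q=C[...,:2]-[.443,.249]; a=q@X; b=q@Y
k=(z["d"]>0)&(abs(a)<.1)&(C[...,2]>.03)&(C[...,2]<.25)&(abs(b)<.2); print("nearest tall along jaw", b[k].min() if k.any() else None, np.percentile(b[k],[1,5]) if k.any() else 0, C[k][:,2].max() if k.any() else 0)
```

```text
[0.44420709 0.24813624 0.16458289] 163.28028934315427
z 0.011189527419082468
world ((0.4418449103832245, 0.24859854578971863), (0.05012553557753563, 0.15045244991779327), 73.55530548095703)
tool ((1.8130569458007812, -0.03709220886230469), (50.123680114746094, 150.4561767578125), 89.75057220458984)
nearest tall along jaw 0.0597968856621954 [0.0632046  0.07194402] 0.07099767340534496
```

View pics/wm_c1.png

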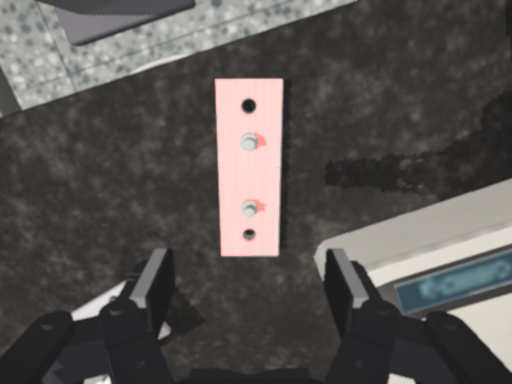

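Run:
```python
from h import *
z=np.load("w_c1.npz"); d=z["d"]; C=cloud("wrist",d,z["T"]); M=R.from_rotvec(z["rot"]).as_matrix(); L=((C-z["tcp"])@M)*1e3
k=(d>0)&(C[...,2]>.02)&(C[...,2]<.12)&(L[...,1]>35)&(L[...,2]>30)
for a in range(-120,100,20):
    s=k&(L[...,0]>a)&(L[...,0]<a+20)
    if s.sum()>5: print(a,s.sum(),np.percentile(L[s][:,1],1).round(1),C[s][:,2].max().round(3))
z=np.load("side0.npz"); C=cloud("side",z["d"]); L=((C-np.load("w_c1.npz")["tcp"])@M)*1e3; d=z["d"]
k=(d>0)&(C[...,2]>.02)&(C[...,2]<.14)&(L[...,1]>35)&(L[...,1]<200)
for a in range(-120,100,20):
    s=k&(L[...,0]>a)&(L[...,0]<a+20)
    if s.sum()>5: print(a,s.sum(),np.percentile(L[s][:,1],1).round(1),C[s][:,2].max().round(3))
plan([.4418,.2486,.04],163.5)
```

```text
-120 780 169.9 0.065
-100 1823 108.5 0.069
-80 3333 60.2 0.07
-60 5328 73.8 0.069
-40 4093 118.2 0.066
-20 1272 169.1 0.061
-120 362 79.4 0.07
-100 421 69.9 0.07
-80 670 61.1 0.071
-60 964 69.7 0.07
-40 768 122.7 0.067
-20 239 172.6 0.063
t 11.55 pos [0.4442 0.2481 0.1646] yaw 163.28 tilt [ 0.0009 -0.001 ] F [ 0.  -0.2 -0.1] rows 3
[0.8, -0.1, 41.5] tw z -0.0013
[0.8, -0.1, 41.5] tw z -0.0013
[0.8, -0.1, 41.5] tw z -0.0013
```

Request:
servo_tool(steps=[{"delta_pos": [1,0,40],"twist": [0,0,-0.004]},{"delta_pos": [0,0,40],"twist": [0,0,0]},{"delta_pos": [0,0,35],"twist": [0,0,0]},{"delta_pos": [0,0,12],"twist": [0,0,0]},{"delta_pos": [0,0,0],"twist": [0,0,0]}], gripper=64)

```text
time: 12.05
tcp_pos: [0.4421, 0.2481, 0.0365]
tool_rot: [-0.449, -3.105, 0.003]
wrist_force: [0.1, 0.6, 1.4]
opening: 0.751
```

Request:
servo_tool(steps=[{"delta_pos": [0,0,0],"twist": [0,0,0]},{"delta_pos": [0,0,0],"twist": [0,0,0]}])

```text
time: 12.25
tcp_pos: [0.4449, 0.2497, 0.0405]
tool_rot: [0.447, 3.106, 0.003]
wrist_force: [0.5, 0.7, -0.4]
opening: 0.75
```

Run:
```python
from meas import *
wshot("c2"); o,M,y=cur(); print(o["tcp_pos"],y)
held("c2",15,35)
```

```text
[0.44473697 0.24977048 0.04046709] 163.61261518272408
top plane z= [-2.40000e-03  3.30000e-03  2.92439e+01] n 14233 z at 0 29.24
rect ((47.080223083496094, -1.8023624420166016), (62.12253952026367, 50.390689849853516), 0.021624142304062843) max x 78.151 center x 3.151001
25 y edges -26.7 23.2 mid -1.77
40 y edges -26.7 23.1 mid -1.84
60 y edges -26.7 23.3 mid -1.72
70 y edges -26.8 23.3 mid -1.74
hole [244.43877551 196.53061224] [29.4 -1.8 29. ] [18.  15.9  2.8]
hole [244.35714286 134.79761905] [58.3 -1.5 29.2] [13.2 12.9  2.8]
```

View pics/w_c2.png

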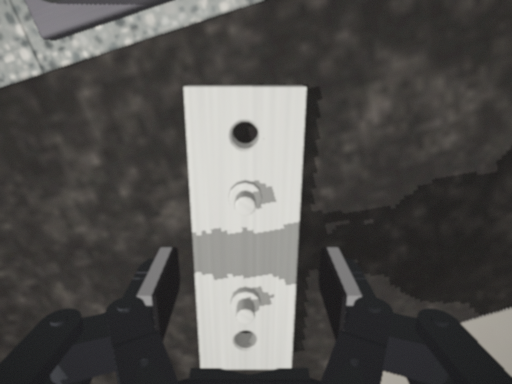

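Request:
servo_tool(steps=[{"delta_pos": [2,-1.5,6],"twist": [0,0,0]},{"delta_pos": [0,0,6],"twist": [0,0,0]},{"delta_pos": [0,0,2.5],"twist": [0,0,0]},{"delta_pos": [0,0,0],"twist": [0,0,0]},{"delta_pos": [0,0,0],"twist": [0,0,0]}])

```text
time: 12.8
tcp_pos: [0.4406, 0.2484, 0.0237]
tool_rot: [-0.447, -3.109, 0.0]
wrist_force: [0.8, 0.6, -0.0]
opening: 0.757
```

Request:
servo_tool(steps=[{"delta_pos": [0,0,0],"twist": [0,0,0]},{"delta_pos": [0,0,0],"twist": [0,0,0]},{"delta_pos": [0,0,0],"twist": [0,0,0]},{"delta_pos": [0,0,0],"twist": [0,0,0]},{"delta_pos": [0,0,0],"twist": [0,0,0]}], gripper=44, squeeze=70)

```text
time: 13.3
tcp_pos: [0.4412, 0.2487, 0.0245]
tool_rot: [0.447, 3.109, 0.001]
wrist_force: [-1.4, -0.1, 6.2]
opening: 0.561
```

Request:
servo_tool(steps=[{"delta_pos": [0,0,-10],"twist": [0,0,0]},{"delta_pos": [0,0,-35],"twist": [0,0,0]},{"delta_pos": [0,0,-40],"twist": [0,0,0]},{"delta_pos": [0,0,0],"twist": [0,0,0]},{"delta_pos": [0,0,0],"twist": [0,0,0]}])

```text
time: 13.8
tcp_pos: [0.4406, 0.2484, 0.1092]
tool_rot: [0.447, 3.109, 0.001]
wrist_force: [-0.7, 0.2, -3.2]
opening: 0.561
```

Run:
```python
from meas import *
wshot("c3"); o,M,y=cur(); print(o["tcp_pos"],y,o["wrist_force"],o["moment"])
held("c3",5,25)
```

```text
[0.43951737 0.24802521 0.10768813] 163.6224525334914 [-0.05899918 -0.58399257 -2.38119273] [-0.02368771  0.0157922  -0.00639073]
top plane z= [0.00000e+00 9.00000e-04 1.32794e+01] n 15988 z at 0 13.28
rect ((45.20145797729492, 0.07878684997558594), (58.41845703125, 50.28471374511719), 0.022911017760634422) max x 74.42074 center x -0.5792618
25 y edges -25.1 25.1 mid 0.02
40 y edges -24.9 25.1 mid 0.12
60 y edges -25.0 25.2 mid 0.12
70 y edges -24.7 25.2 mid 0.23
hole [248.09677419 151.77419355] [54.4  0.1 13.5] [12.6 12.7  2.4]
```

View pics/w_c3.png

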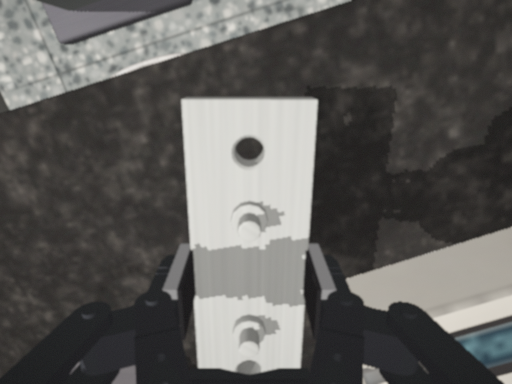

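Run:
```python
from h import *
plan([.5652,.0452,.14],106)
```

```text
t 13.85 pos [0.4395 0.248  0.1077] yaw 163.62 tilt [ 0.0019 -0.0013] F [-0.1 -0.6 -2.4] rows 7
[-25.4, -22.7, -4.6] tw z 0.1437
[-28.4, -18.9, -4.6] tw z 0.1437
[-30.8, -14.6, -4.6] tw z 0.1437
[-32.6, -10.0, -4.6] tw z 0.1437
[-33.7, -5.3, -4.6] tw z 0.1437
[-34.1, -0.4, -4.6] tw z 0.1437
[-33.8, 4.5, -4.6] tw z 0.1437
```

Request:
servo_tool(steps=[{"delta_pos": [-25,-23,-12],"twist": [0,0,0.143]},{"delta_pos": [-28,-19,-12],"twist": [0,0,0.143]},{"delta_pos": [-31,-15,-8],"twist": [0,0,0.143]},{"delta_pos": [-33,-10,0],"twist": [0,0,0.143]},{"delta_pos": [-34,-5,0],"twist": [0,0,0.143]}])

```text
time: 14.35
tcp_pos: [0.5295, 0.1016, 0.1383]
tool_rot: [-1.513, -2.748, 0.003]
wrist_force: [0.2, -0.0, -2.2]
opening: 0.56
```

Request:
servo_tool(steps=[{"delta_pos": [-34,0,0],"twist": [0,0,0.143]},{"delta_pos": [-33,4,0],"twist": [0,0,0.146]},{"delta_pos": [0,0,0],"twist": [0,0,0]},{"delta_pos": [0,0,0],"twist": [0,0,0]},{"delta_pos": [0,0,0],"twist": [0,0,0]}])

```text
time: 14.85
tcp_pos: [0.5645, 0.0466, 0.1388]
tool_rot: [-1.885, -2.509, 0.003]
wrist_force: [-1.0, 1.4, -3.2]
opening: 0.562
```

Run:
```python
from meas import *
o,M,y=cur(); print(y,o["tcp_pos"],o["wrist_force"])
wshot("b1"); held("b1",3,25); pins("b1",zs=.056,erows=(40,110))
plan([.5652,.0452,.12],106)
```

```text
106.17368103762027 [0.56450969 0.04655947 0.13877212] [-0.96125198  1.38591515 -3.19067921]
top plane z= [ 2.00000e-04 -5.00000e-04  1.32908e+01] n 15983 z at 0 13.29
rect ((45.180946350097656, -0.5043621063232422), (58.36354064941406, 50.34757995605469), 0.019036676734685898) max x 74.37108 center x -0.6289215
25 y edges -25.7 24.5 mid -0.59
40 y edges -25.4 24.6 mid -0.4
60 y edges -25.5 24.6 mid -0.44
70 y edges -25.6 24.6 mid -0.5
hole [248.34375    151.54166667] [54.6 -0.7 13.6] [12.9 12.5  2.4]
  return _methods._mean(a, axis=axis, dtype=dtype,
  ret = um.true_divide(
Traceback (most recent call last):
  File "meas.py", line 40, in pins
    print("pin",w.sum(),np.median(L[w],0).round(2),np.percentile(L[w][:,1],[3,97]).round(1))
                                                   ~~~~~~~~~~~~~^^^^^^^^^^^^^^^^^^
IndexError: index -1 is out of bounds for axis 0 with size 0
```

Request:
servo_tool(steps=[{"delta_pos": [-1.4,0.4,10],"twist": [0,0,0.002]},{"delta_pos": [0,0,10],"twist": [0,0,0]},{"delta_pos": [0,0,0],"twist": [0,0,0]},{"delta_pos": [0,0,0],"twist": [0,0,0]}])

```text
time: 15.3
tcp_pos: [0.5663, 0.0449, 0.1199]
tool_rot: [-1.889, -2.508, 0.001]
wrist_force: [0.3, -0.6, -2.5]
opening: 0.564
```

```bash
cat >> meas.py <<'E'
def ends(tag):
    z=np.load(f"w_{tag}.npz"); d,T=z["d"],z["T"]; C=cloud("wrist",d,T)
    M=R.from_rotvec(z["rot"]).as_matrix(); L=((C-z["tcp"])@M)*1e3
    for zs,hw in ((.056,45),(.0075,45)):
        w=(d>0)&(abs(C[...,2]-zs)<.0035)&(abs(L[...,1])<hw)&(L[...,0]>40)&(L[...,0]<100); P=L[w]
        if len(P)>3: 
            print("z",zs,"end x",np.percentile(P[:,0],99).round(1),len(P),"y",np.percentile(P[:,1],[1,99]).round(1),"mid",np.percentile(P[:,1],[1,99]).mean().round(2))
    cv2.imwrite(f"pics/z_{tag}.png",cv2.resize(z["p"][40:330,150:350],None,fx=2,fy=2,interpolation=cv2.INTER_CUBIC)[:,:,::-1])
E
python3 - <<'E'
from meas import *
ends("b1"); 
o,M,y=cur(); print(y,o["tcp_pos"],o["wrist_force"])
wshot("b2"); held("b2",3,25); ends("b2")
E
```

```text
z 0.056 end x 72.6 793 y [-22.9  25.5] mid 1.32
z 0.0075 end x 72.8 274 y [-33.9  34.7] mid 0.42
106.0166954009747 [0.56632364 0.04493153 0.11994456] [ 0.26257702 -0.64617248 -2.54539866]
top plane z= [3.00000e-04 2.00000e-04 1.32882e+01] n 15971 z at 0 13.29
rect ((45.17169952392578, -0.5347976684570312), (58.3441162109375, 50.42930603027344), 0.015642376616597176) max x 74.35064 center x -0.64936066
25 y edges -25.6 24.4 mid -0.6
40 y edges -25.8 24.7 mid -0.54
60 y edges -25.5 24.7 mid -0.41
70 y edges -25.3 24.7 mid -0.33
hole [248.9673913  151.22826087] [54.6 -0.5 13.7] [12.6 12.8  2.1]
z 0.056 end x 74.8 1197 y [-24.6  23.6] mid -0.51
z 0.0075 end x 75.0 337 y [-35.9  33.4] mid -1.26
```

View pics/z_b2.png

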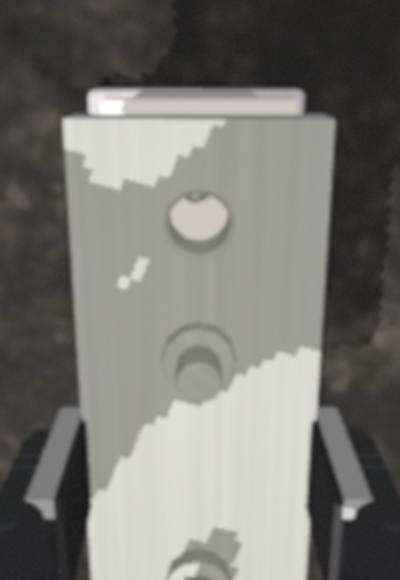

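Request:
servo_tool(steps=[{"delta_pos": [0.4,-0.5,4],"twist": [0,0,0]},{"delta_pos": [0,0,4],"twist": [0,0,0]},{"delta_pos": [0,0,4],"twist": [0,0,0]},{"delta_pos": [0,0,4],"twist": [0,0,0]},{"delta_pos": [0,0,0],"twist": [0,0,0]}])

```text
time: 15.85
tcp_pos: [0.5658, 0.0449, 0.1039]
tool_rot: [-1.89, -2.507, 0.001]
wrist_force: [0.1, -0.6, -2.5]
opening: 0.559
```

Run:
```python
from meas import *
o,M,y=cur(); print(y,o["tcp_pos"],o["wrist_force"],o["moment"])
wshot("b3"); held("b3",3,25); ends("b3")
```

```text
105.98084190290969 [0.56577286 0.04485724 0.10387928] [ 0.11221824 -0.62780041 -2.49364593] [ 0.03824939  0.01664107 -0.00804988]
top plane z= [ 4.00000e-04 -0.00000e+00  1.32845e+01] n 15934 z at 0 13.28
rect ((45.17391586303711, -0.4700908660888672), (58.34632110595703, 50.4473762512207), 0.05159611999988556) max x 74.36978 center x -0.6302185
25 y edges -25.6 24.6 mid -0.54
40 y edges -25.6 24.6 mid -0.52
60 y edges -25.5 24.6 mid -0.48
70 y edges -25.4 24.8 mid -0.33
hole [248.93814433 151.89690722] [54.5 -0.7 13.6] [12.9 12.4  2.4]
z 0.056 end x 74.7 934 y [-24.1  24.2] mid 0.01
z 0.0075 end x 74.6 266 y [-35.2  33.5] mid -0.86
```

View pics/z_b3.png

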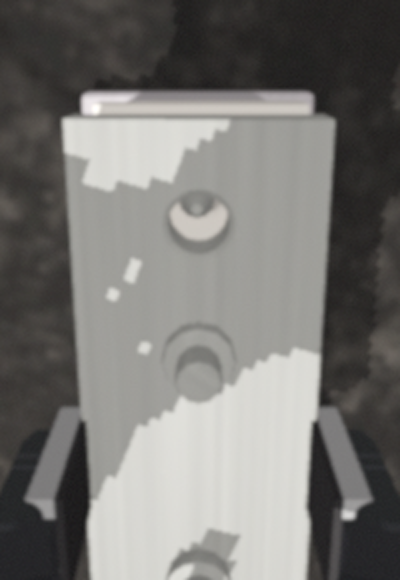

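Request:
servo_tool(steps=[{"delta_pos": [0,0,2],"twist": [0,0,0]},{"delta_pos": [0,0,2],"twist": [0,0,0]},{"delta_pos": [0,0,3],"twist": [0,0,0]},{"delta_pos": [0,0,3],"twist": [0,0,0]}])

```text
time: 16.3
tcp_pos: [0.5664, 0.0448, 0.0947]
tool_rot: [1.891, 2.509, 0.0]
wrist_force: [0.2, 0.7, -3.0]
opening: 0.56
```

Request:
servo_tool(steps=[{"delta_pos": [0,0,3],"twist": [0,0,0]},{"delta_pos": [0,0,3],"twist": [0,0,0]},{"delta_pos": [0,0,3],"twist": [0,0,0]}])

```text
time: 16.6
tcp_pos: [0.5663, 0.0448, 0.0855]
tool_rot: [-1.891, -2.509, 0.0]
wrist_force: [-0.3, 0.2, -2.8]
opening: 0.563
```

Request:
servo_tool(steps=[{"delta_pos": [0,0,1],"twist": [0,0,0]},{"delta_pos": [0,0,1],"twist": [0,0,0]},{"delta_pos": [0,0,0],"twist": [0,0,0]}])

```text
time: 16.9
tcp_pos: [0.5663, 0.0448, 0.0837]
tool_rot: [-1.891, -2.509, 0.0]
wrist_force: [-0.5, -0.1, -2.8]
opening: 0.559
```

Request:
servo_tool(steps=[{"delta_pos": [0,0,0.7],"twist": [0,0,0]},{"delta_pos": [0,0,0.7],"twist": [0,0,0]},{"delta_pos": [0,0,0],"twist": [0,0,0]}])

```text
time: 17.2
tcp_pos: [0.5663, 0.0449, 0.0824]
tool_rot: [-1.891, -2.509, 0.0]
wrist_force: [-0.1, 0.7, -2.5]
opening: 0.561
```

Request:
servo_tool(steps=[{"delta_pos": [0,0,0.5],"twist": [0,0,0]},{"delta_pos": [0,0,0],"twist": [0,0,0]}])

```text
time: 17.4
tcp_pos: [0.5663, 0.0449, 0.0819]
tool_rot: [-1.891, -2.509, 0.0]
wrist_force: [0.4, -0.4, -2.0]
opening: 0.563
```

Request:
servo_tool(steps=[{"delta_pos": [0,0,0.5],"twist": [0,0,0]},{"delta_pos": [0,0,0],"twist": [0,0,0]}])

```text
time: 17.6
tcp_pos: [0.5664, 0.0448, 0.0815]
tool_rot: [1.891, 2.509, 0.0]
wrist_force: [-0.4, 0.0, -2.5]
opening: 0.565
```

Request:
servo_tool(steps=[{"delta_pos": [0,0,0.4],"twist": [0,0,0]},{"delta_pos": [0,0,0],"twist": [0,0,0]}])

```text
time: 17.8
tcp_pos: [0.5664, 0.0448, 0.0815]
tool_rot: [-1.891, -2.509, 0.0]
wrist_force: [-2.1, 0.6, 1.7]
opening: 0.562
```

Request:
servo_tool(steps=[{"delta_pos": [0,0,0.4],"twist": [0,0,0]},{"delta_pos": [0,0,0],"twist": [0,0,0]}])

```text
time: 18.0
tcp_pos: [0.5665, 0.0448, 0.0815]
tool_rot: [-1.891, -2.509, 0.0]
wrist_force: [-4.1, -0.2, 5.1]
opening: 0.562
```

Request:
servo_tool(steps=[{"delta_pos": [0,0,0],"twist": [0,0,0]},{"delta_pos": [0,0,0],"twist": [0,0,0]},{"delta_pos": [0,0,0],"twist": [0,0,0]},{"delta_pos": [0,0,0],"twist": [0,0,0]}], gripper=68)

```text
time: 18.4
tcp_pos: [0.5665, 0.0448, 0.0805]
tool_rot: [1.891, 2.509, 0.0]
wrist_force: [-0.2, -0.2, 0.2]
opening: 0.794
```

Request:
servo_tool(steps=[{"delta_pos": [0,0,-20],"twist": [0,0,0]},{"delta_pos": [0,0,-45],"twist": [0,0,0]},{"delta_pos": [0,0,-45],"twist": [0,0,0]},{"delta_pos": [0,0,0],"twist": [0,0,0]},{"delta_pos": [0,0,0],"twist": [0,0,0]}])

```text
time: 18.9
tcp_pos: [0.5672, 0.0448, 0.1923]
tool_rot: [1.889, 2.506, 0.003]
wrist_force: [-0.1, -0.3, 0.1]
opening: 0.796
```

Run:
```python
from meas import *
wshot("f1"); o,M,y=cur(); print(o["tcp_pos"],y,o["wrist_force"])
m,C,L,p=meas("f1",.069)
P=C[m]; A=np.c_[P[:,:2]-P[:,:2].mean(0),np.ones(len(P))]; print("plane slope",np.linalg.lstsq(A,P[:,2],rcond=None)[0])
p,d=r.read_camera("side"); cv2.imwrite("pics/side1.png",cv2.resize(p[130:270,130:330],None,fx=4,fy=4,interpolation=cv2.INTER_CUBIC)[:,:,::-1])
print(r.observe()["time"])
```

```text
[0.56604774 0.04487454 0.19023026] 105.98647592639622 [ 0.00286774 -0.27057686  0.07848285]
z 0.06823542014840935
world ((0.5662305355072021, 0.04399358853697777), (0.05015703663229942, 0.14987581968307495), 15.852657318115234)
tool ((-0.3041839599609375, -1.6200180053710938), (149.8723907470703, 50.15756607055664), 0.13431231677532196)
plane slope [ 0.00071758 -0.00057838  0.06826378]
19.0
```

View pics/wm_f1.png

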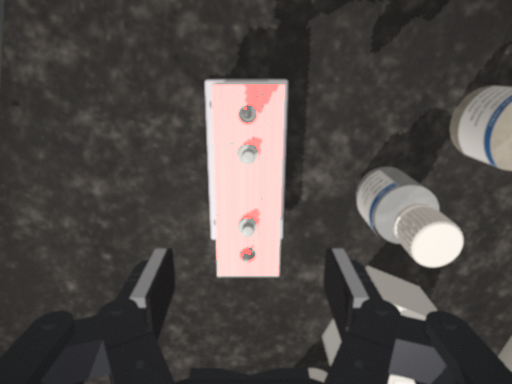

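View pics/side1.png

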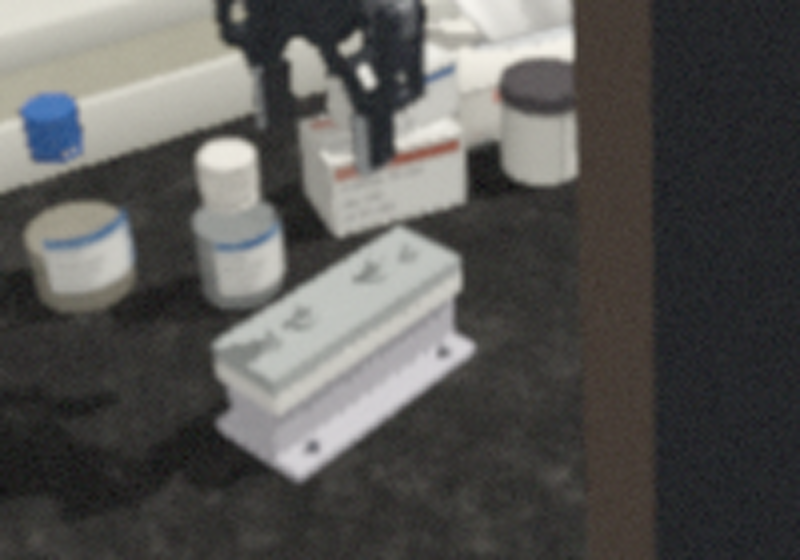

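The wrist view shows the cover level on the spacer. Its top is at 68.2 mm, against 69 mm expected with the camera's known −0.8 mm bias, and both pin tips show in the holes at (248,114) and (247,255). The side view shows the plates stacked flush, the arm clear, and the bottle and tub in place.

Run:
```python
from h import *
print(r.close_job())
```

```text
the job is handed in; nothing more can be done
None
```

The flow cell is assembled and handed in at about 19 s of robot time. The spacer went down both guide pins onto the base first, then the cover, ports up, went down the same pins onto the spacer. I lowered each plate in small steps until light contact (about 5 N) and only then let go.

**Last checks:**
- **Spacer:** its top measured 56.2 mm before the cover went on. That is 57 mm as expected, since the wrist camera reads about 0.8 mm low.
- **Cover:** its top measured 68.2 mm, against 69 mm expected with the same bias. It is level to within 0.1°, and both pin tips show in its holes.
- **Surroundings:** the gripper stands about 0.1 m above the stack with no force on the wrist. In the last side picture the bottle and tub stand where they were. I did not re-measure them, and the timer was outside my last pictures, but the arm never worked close to it.

**Disagreement:** position readings varied by 1–2 mm between pictures and poses, which is within the holes' clearance. Neither plate touched the pins hard enough to show a force while going down.

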